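Feel along a sanded drawer's rim and shut it

ROBOT

A 6-joint arm with a two-finger parallel gripper is mounted at the origin on the work surface. World frame = base frame: x ahead of the robot, y to its left, z up, the work surface at z = 0. Lengths are in mm, angles in rad, forces in N, time in s.
With the tool pointing down it reaches from about 275 to 750 mm from the base axis. Payload 10.2 kg.
Tool frame: the origin (TCP) lies midway between the tips of the shut fingers; the grasp point (between the pads) lies 19 mm behind it; z points along the fingers, y is the line along which they close (so a half turn about z gives the same grasp; the last joint's range is limited). The gripper opens to 85 mm and grips with 20 to 120 N. Pads are 22 mm wide; open, the fingers measure 114 mm over their backs; the gripper's body (76 mm by 85 mm) begins 54 mm behind the grasp point. The pads swing forward as they close: fully open they stand 13 mm farther back than shut.
Start: joints at [-1.428, 0.313, 1.498, -0, 1.331, -0.223], TCP at [187.778, -490.276, 231.294] pointing down, gripper open.
Joint ranges: [-2.94, 2.94], [-0.97, 2.17], [0.19, 2.56], [-1.23, 4.37], [0.02, 3.11], [-2.88, 2.88]. Speed limits (rad/s): [2.39, 2.39, 3.01, 3.14, 3.14, 3.14].

INTERFACE

Orientations are given as a unit quaternion [w, x, y, z].
In Python, from rig import sense, capture, finish_job, find_in, place_of gives the robot as it stands. The module is installed in compiled form; this text tells all that it offers.
- The arm moves only by the shell command python3 -m jog 'ROWS' [FORCE]. ROWS is JSON, a list of rows, each an object of numbers: "tx", "ty", "tz": the shift along the tool's x, y, z in mm; "ax", "ay", "az": the turn, a rotation vector about the tool's x, y, z in rad; "jaw": the closure, from -1 (fully open) to 1 (shut), so that 0 is half open. In form: [{"tx": .., "ty": .., "tz": .., "ax": .., "ay": .., "az": .., "jaw": ..}, ...]. A call has 1 to 5 rows; each row shifts and turns the commanded pose from where the row before left it, along the tool's axes as they then stand; what a row does not reach is not made up. A row lasts 1/8 s, in which the tool goes at most 62.5 mm and 10.7 degrees, less where a joint would pass 70% of its speed; a pose out of reach is approached as far as the arm can. A call with a gripper value outside its range is refused whole. The fingers move at their own pace and stop on an object; FORCE is the grip in N (left out, the last holds). Time passes only in rows, so rows that do not move let the fingers close. It gives the time, the measured TCP pose, the force, the opening and the grip force at its end, in the units of the state.
- sense(): the state, without advancing time (a new reading comes with each control period).
- capture(name): name is "side" or "top" or "wrist"; returns a dict with "color" (400x640x3 uint8, red, green, blue), "depth" (400x640 float32, mm along the optical axis (not along the pixel's ray), 0 where there is no reading), "fx", "fy", "cx", "cy" (pixels), "camera_from_world" (4x4, takes a point from world to camera coordinates); the wrist camera has in their place "mount" (4x4, takes a point from camera to tool coordinates, whose origin is the TCP and whose axes are the flange's). Camera axes: x right, y up, looking along -z (the intrinsics and any distortion apply to the point x, -y, -z); pixel columns grow to the right and rows downward; lengths in mm; the calibration is good to about 2 mm. A picture is of the moment at which its call begins: read the wrist's pose just before it.
- finish_job(): hands the job in; it is judged then, once.
Trained networks look in the newest picture that a camera, given by its name, has taken for a name from the list of things; names that differ only in an ending like _2 or _b are one class to them, and where a whole thing is asked for, a point or a joint stands for the part that bears it (a point fixed in the world has none). Each returns a list of dicts, best first, with "conf" (0 to 1); they miss things now and then, are a little off and sometimes report something else, mostly with a low value. They report only what shows in the picture. A call takes as long as a camera call. They do not tell look-alikes from the thing itself.
- find_in(query, camera): "centre" ([column, row] in pixels, amid what is visible of it).
- place_of(query, camera): "centre" ([column, row] in pixels: a listed point, or the origin of a listed thing).
The state is a dict: "time_s": time; "joints": joint angles; "dq": joint speeds; "tau": joint torques, N m; "eef_pos": TCP position; "ee_rot": TCP orientation; "force": force on the tool from outside, world axes, zero at the start; "wrist_torque": the same for the moment, N m; "grip_width": opening from 0.0 (shut) to 1.0 (fully open); "grip_force": force on a finger pad.
Only numpy, scipy, OpenCV 4.12 (cv2) and the standard library are available. Lean on these libraries where they do the work, as an engineer would, in place of code of your own. Each camera call takes 0.05 s, during which the arm holds its last target. There are 200 camera calls.

TASK

The wooden drawer that stands half open in its chest has just been sanded. With the fingers closed together, run the fingertips lightly along the top of its rim to feel for splinters: begin on its left side (left for someone facing the drawer from the robot) close to the chest, come forward to the front corner, go across the front, and go back along the right side to the chest, pressing so lightly that the drawer is not dragged along. Then push the drawer fully shut with the fingertips, lifting nothing and leaving the other things where they are.

Things in the scene. Friction and masses are not known exactly. Their poses are not given: they have to be found in the camera images.
- chest: Low single-drawer chest of pale wood, 260 mm deep (its x), 300 mm wide (its y), 113 mm high; it does not move. Origin: centre of its underside, on the counter. Its x axis points into the chest, away from the drawer's front, its y axis to the left, z up. Its open front face is the plane x = -0.13 of its frame. Its drawer slides out along -x.
- drawer (a joint): How far the drawer is pulled out, in m: 0 is fully shut (its front flush with the chest's face); it stands 0.13 to 0.16 out at the start and can come out to 0.19. It stays where it is left; sliding it takes about 15 N along its travel. Its inner floor is 26 mm above the counter.
- rim_left_back (a point): Point on the top edge of the drawer's left side, on the middle of its 12 mm thickness, 100 mm behind rim_left_corner; it lies 23 to 53 mm in front of the chest's face. Axes of all the rim points: x towards the chest, y left, z up; they ride with the drawer.
- rim_left_corner (a point): Top of the drawer's left front corner, on the middle of both thicknesses (7 mm behind the front face, 6 mm in from the left outside).
- rim_front (a point): Middle of the front's top edge, 7 mm behind the front face (the front is 14 mm thick); the two corners lie 128 mm to either side. The drawer is an open wooden box 268 mm wide outside, 235 mm long, 86 mm high; the top edges of its front and sides are flush with each other, 100 mm above the counter (the chest's top is 13 mm higher).
- rim_right_corner (a point): Top of the drawer's right front corner, as on the left.
- rim_right_back (a point): Point on the top edge of the drawer's right side, 100 mm behind rim_right_corner.
- drawer_knob (a point): Outer end of the small wooden knob at the middle of the drawer's front: knob 28 mm across, standing 25 mm out of the front face, its axis 65 mm above the counter. The front is plain wood on both sides of it.
- comb: Black comb, 180 x 32 x 5 mm, lying loose in the drawer, origin at its underside. Rides along with the drawer.
- earplug_case: Blue silicone ear plug case, 36 x 52 x 22 mm, lying loose in the drawer, origin at its underside. Rides along with the drawer.
- mug: White ceramic mug, 82 mm across, 93 mm high, with a handle on its +y side; origin at the centre of its underside. Loose on the counter near the drawer.
- tumbler: Glass tumbler, 72 mm across, 98 mm high; origin at the centre of its underside. Loose on the counter near the drawer.
- cream_jar: Amber glass jar with a black lid, 68 mm across, 52 mm high; origin at the centre of its underside. Loose on the counter near the drawer.
- nozzle: Black plastic hair dryer nozzle standing on its round collar (52 mm across), its slot up, about 60 mm high; origin at the centre of its underside. Loose on the counter near the drawer.
- tin: Round flat aluminium tin, 75 mm across, 27 mm high; origin at the centre of its underside. Stands loose on top of the chest.
Not all that is in view belongs to the job. Of the things like the earplug_case, leave any that is pink; of the rest the smaller one is meant. Several things have the shape of the comb; the one meant has the colours described above.

How it is judged:
By the outcome, as a careful person would: the job done as asked, in the order asked, and still so for the second after the job is handed in, with the robot touching nothing.
It also fails if it takes over 72 s, if anything falls off the work surface, if the arm or the gripper's body presses on something with over 40 N, if the wrist force passes 120 N, or if a joint passes its speed limit or range.

## Working session

There is one attempt and no reset: what is moved stays moved. The work goes in short steps, Python scripts to look and compute and a shell command to move; the robot and the scene stay as the last step left them, time stands still between calls to the robot, and variables do not carry over. Pictures are saved under pics/ and viewed, at most 10 in all, crops included, and the job is handed in when it is done.

```bash
mkdir -p pics; cat > h.py <<'E'
import numpy as np, cv2
from rig import *
def ray(c,px):
    u,v=px; M=np.linalg.inv(c["camera_from_world"])
    d=np.array([(u-c["cx"])/c["fx"],-(v-c["cy"])/c["fy"],-1.])
    return M[:3,3],M[:3,:3]@d
def atz(c,px,z):
    o,d=ray(c,px); return o+d*(z-o[2])/d[2]
def atd(c,px):
    o,d=ray(c,px); return o+d*c["depth"][int(px[1]),int(px[0])]
E
python3 - <<'E'
from h import *
np.set_printoptions(precision=1,suppress=True)
s=sense(); print(s["time_s"],s["eef_pos"],s["ee_rot"],s["force"])
for n in ["top","side"]:
    c=capture(n); cv2.imwrite(f"pics/{n}0.png",c["color"][:,:,::-1])
    print(n,[k for k in c], c["fx"])
    for q in ["rim_left_back","rim_left_corner","rim_front","rim_right_corner","rim_right_back","drawer_knob"]:
        for r in place_of(q,n)[:2]:
            print(q,round(r["conf"],2),np.array(r["centre"]),atz(c,r["centre"],65 if "knob" in q else 100),atd(c,r["centre"]))
E
```

```text
0.0 [ 187.7 -490.   230.7] [-0.   1.   0.2  0. ] [-0.9 -0.9 -0.1]
top ['color', 'depth', 'fx', 'fy', 'cx', 'cy', 'camera_from_world'] 405.33221825210813
rim_left_back 0.96 [269.1 161.7] [630.8 150.4 100. ] [631.6 150.9  97.4]
rim_left_back 0.17 [255.9 198.1] [538.5 175.  100. ] [539.1 175.5  97.1]
rim_left_corner 0.59 [255.3 198.8] [536.7 176.3 100. ] [537.4 176.9  96.7]
rim_front 0.95 [307.6 212.4] [509.9  49.  100. ] [510.6  49.2  95.8]
rim_right_corner 0.56 [357.2 230.5] [472.5 -70.1 100. ] [472.4 -70.  100.9]
rim_right_back 0.67 [372.3 188.4] [ 576.  -103.3  100. ] [ 577.  -103.7   95.7]
drawer_knob 0.82 [304.  229.3] [473.5  57.1  65. ] [482.2  61.   -4.6]
side ['color', 'depth', 'fx', 'fy', 'cx', 'cy', 'camera_from_world'] 502.57766300757794
rim_left_back 0.98 [260.7 222.4] [640.2 136.3 100. ] [671.3  47.7  26.1]
rim_left_corner 0.97 [300.8 240.6] [540.5 178.  100. ] [540.9 176.   98.3]
rim_front 0.58 [326.6 205.5] [510.2  45.7 100. ] [510.6  43.2  98.1]
rim_right_corner 0.85 [348.3 181. ] [476.5 -64.6 100. ] [476.5 -64.5 100. ]
rim_right_back 0.74 [310.1 167.2] [ 581.6 -107.7  100. ] [ 615.2 -263.4   -0.2]
rim_right_back 0.6 [392.1 221.6] [358.6  74.7 100. ] [359.4 -21.2  25.6]
```

View pics/top0.png

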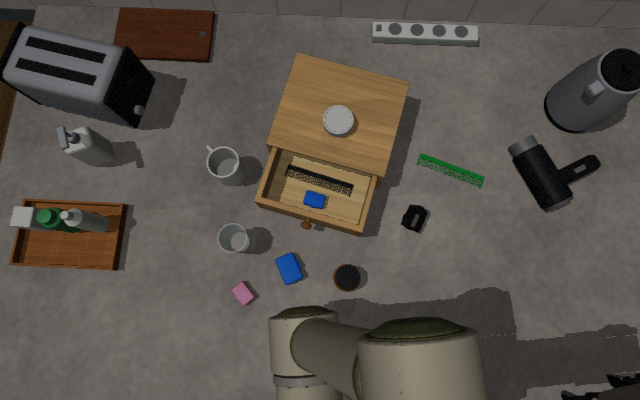

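View pics/side0.png

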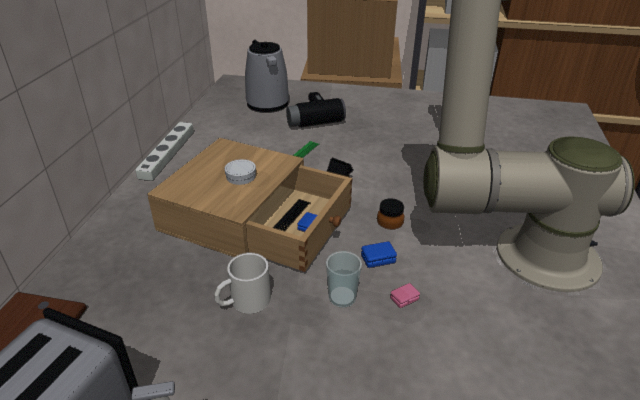

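The top view shows the half-open drawer at px (258-378, 150-230). The mug is at (223,165), the tumbler at (233,238), the nozzle at (415,218), the jar at (347,277) and the tin on the chest at (338,120). The side view agrees. I'll fit the drawer pose next.

```bash
cat > fit.py <<'E'
from h import *
from scipy.optimize import least_squares
from scipy.spatial.transform import Rotation as R
np.set_printoptions(precision=1,suppress=True)
L=dict(rim_left_back=(100,128),rim_left_corner=(0,128),rim_front=(0,0),rim_right_corner=(0,-128),rim_right_back=(100,-128))
def cloud(c):
    v,u=np.mgrid[0:400,0:640]; d=c["depth"].ravel().astype(float)
    M=np.linalg.inv(c["camera_from_world"])
    P=np.c_[(u.ravel()-c["cx"])/c["fx"]*d,-(v.ravel()-c["cy"])/c["fy"]*d,-d]
    return (P@M[:3,:3].T+M[:3,3])[d>0]
def rim(p,k):
    c,s=np.cos(p[2]),np.sin(p[2]); x,y=L[k]
    return np.array([p[0]+c*x-s*y,p[1]+s*x+c*y])
E
python3 - <<'E'
from fit import *
obs=[];cl=[]
for n in ["top","side"]:
    c=capture(n)
    for k in L:
        r=place_of(k,n)
        if r and r[0]["conf"]>.5: obs.append((k,atz(c,r[0]["centre"],100)[:2]))
    P=cloud(c); P=P[(abs(P[:,0]-560)<150)&(abs(P[:,1]-40)<170)]
    cl.append(P)
f=lambda p:np.concatenate([rim(p,k)-o for k,o in obs])
r=least_squares(f,[510,50,-.28],loss="soft_l1",f_scale=3); p=r.x
print("net fit",p,p[2]*57.3,f(p).reshape(-1,2))
# refine by depth: rim-height pixels vs the U of three strips
for P,n in zip(cl,["top","side"]):
    Q=P[(P[:,2]>94)&(P[:,2]<105)]
    def res(p,full=False):
        c,s=np.cos(p[2]),np.sin(p[2]); d=Q[:,:2]-p[:2]
        x=d@[c,s]; y=d@[-s,c]
        e=np.minimum(np.hypot(x,np.maximum(abs(y)-128,0)), np.hypot(abs(y)-128,np.maximum(-x,0)+np.maximum(x-130,0)))
        return e
    q=least_squares(res,p,loss="cauchy",f_scale=4).x
    print(n,"depth fit",q,len(Q),np.median(res(q)))
    # chest front face from top cloud: z>108
    T=P[(P[:,2]>108)&(P[:,2]<118)]; c,s=np.cos(q[2]),np.sin(q[2]); x=(T[:,:2]-q[:2])@[c,s]
    print("chest face offset from rim_front", np.percentile(x,[.5,1,2,5]))
    for k in L: print(k,rim(q,k))
c=capture("top")
for k in ["mug","tumbler","cream_jar","nozzle","tin"]:
    print(k,[(round(r["conf"],2),atz(c,r["centre"],113 if k=="tin" else 0)) for r in place_of(k,"top")[:2]])
s=sense();print(s["eef_pos"],R.from_quat(np.roll(s["ee_rot"],-1)).as_matrix())
E
```

```text
net fit [508.9  50.3  -0.3] -14.74986199279311 [[ 1.7 -0.8]
 [ 0.1  8. ]
 [-6.   3.7]
 [ 3.2 -1.5]
 [-4.2  9.6]
 [-1.5 -1.5]
 [ 1.1 -6.2]
 [ 2.1 -2.5]]
top depth fit [507.3  47.2  -0.2] 1306 3.7393213844545006
chest face offset from rim_front [134.8 135.1 135.7 137.6]
rim_left_back [634.5 148.2]
rim_left_corner [537.2 171.6]
rim_front [507.3  47.2]
rim_right_corner [477.3 -77.3]
rim_right_back [ 574.6 -100.7]
side depth fit [508.2  50.4  -0.2] 1236 4.359188716779659
chest face offset from rim_front [134.3 134.7 135.4 136.6]
rim_left_back [635.3 151.5]
rim_left_corner [538.  174.8]
rim_front [508.2  50.4]
rim_right_corner [478.4 -74.1]
rim_right_back [575.6 -97.4]
mug [(0.9, array([629.8, 259.9,   0. ])), (0.52, array([ 601.3, -110.6,    0. ]))]
tumbler [(0.86, array([435.3, 234.6,   0. ]))]
cream_jar [(0.57, array([371.4, -55. ,   0. ]))]
nozzle [(0.62, array([ 521. , -216.4,    0. ]))]
tin [(0.74, array([728.1,  -3.8, 113. ]))]
[ 187.8 -490.3  231.3] [[ 0.9  0.4  0. ]
 [ 0.4 -0.9 -0. ]
 [ 0.   0.  -1. ]]
```

```bash
python3 -m jog '[{"az":0.165,"jaw":1},{"az":0.165,"jaw":1},{"az":0.165,"jaw":1},{"az":0.165,"jaw":1}]' 20; cat > to.py <<'E'
from fit import *
import sys
# tool-frame offset from the measured TCP to world x y z
s=sense(); M=R.from_quat(np.roll(s["ee_rot"],-1)).as_matrix()
t=np.array([float(a) for a in sys.argv[1:4]])
print("t",s["time_s"],"pos",np.array(s["eef_pos"]),"yaw",np.arctan2(M[1,0],M[0,0]).round(3),"zaxis",M[:,2].round(3),"F",np.array(s["force"]),"w",s["grip_width"],"j",np.array(s["joints"]).round(2))
print("tool shift",M.T@(t-s["eef_pos"]))
E
python3 to.py 590 60 250
```

```text
t 1.6 pos [ 187.8 -490.3  231.3] yaw 0.366 zaxis [ 0. -0. -1.] F [-0.5  0.   0.3] w 1.0008336372240056 j [-1.4  0.3  1.5  0.   1.3 -0.2]
tool shift [ 572.4 -370.1  -18.7]schema error: expected keys tx, ty, tz, ax, ay, az, jaw
```

```bash
python3 -m jog '[{"tx":0,"ty":0,"tz":-10,"ax":0,"ay":0,"az":0.153,"jaw":1},{"tx":0,"ty":0,"tz":-10,"ax":0,"ay":0,"az":0.153,"jaw":1},{"tx":0,"ty":0,"tz":0,"ax":0,"ay":0,"az":0.153,"jaw":1},{"tx":0,"ty":0,"tz":0,"ax":0,"ay":0,"az":0.152,"jaw":1}]' 20; python3 to.py 560 40 250
```

```text
time_s: 2.1
eef_pos: [187.8, -490.3, 251.4]
ee_rot: [0.0, 0.992, -0.125, 0.0]
force: [-0.7, 0.5, -0.1]
grip_width: 0.148
grip_force: 0.0
t 2.1 pos [ 187.8 -490.3  251.4] yaw -0.25 zaxis [ 0. -0. -1.] F [-0.7  0.5 -0.1] w 0.1482470533326945 j [-1.4  0.3  1.5 -0.   1.4  0.4]
tool shift [ 229.3 -605.9    1.3]
```

```bash
python3 -m jog '[{"tx":19,"ty":-50.5,"tz":0,"ax":0,"ay":0,"az":0,"jaw":1},{"tx":19,"ty":-50.5,"tz":0,"ax":0,"ay":0,"az":0,"jaw":1},{"tx":19,"ty":-50.5,"tz":0,"ax":0,"ay":0,"az":0,"jaw":1},{"tx":19,"ty":-50.5,"tz":0,"ax":0,"ay":0,"az":0,"jaw":1},{"tx":19,"ty":-50.5,"tz":0,"ax":0,"ay":0,"az":0,"jaw":1}]' >/dev/null
python3 -m jog '[{"tx":19,"ty":-50.5,"tz":0,"ax":0,"ay":0,"az":0,"jaw":1},{"tx":19,"ty":-50.5,"tz":0,"ax":0,"ay":0,"az":0,"jaw":1},{"tx":19,"ty":-50.5,"tz":0,"ax":0,"ay":0,"az":0,"jaw":1},{"tx":19,"ty":-50.5,"tz":0,"ax":0,"ay":0,"az":0,"jaw":1},{"tx":19,"ty":-50.5,"tz":0,"ax":0,"ay":0,"az":0,"jaw":1}]' >/dev/null
python3 -m jog '[{"tx":19,"ty":-50.5,"tz":0,"ax":0,"ay":0,"az":0,"jaw":1},{"tx":19,"ty":-50.5,"tz":0,"ax":0,"ay":0,"az":0,"jaw":1},{"tx":0,"ty":0,"tz":0,"ax":0,"ay":0,"az":0,"jaw":1}]'
cat > wr.py <<'E'
from fit import *
import sys
s=sense(); c=capture("wrist"); T=np.eye(4); T[:3,:3]=R.from_quat(np.roll(s["ee_rot"],-1)).as_matrix(); T[:3,3]=s["eef_pos"]
c["camera_from_world"]=np.linalg.inv(T@c["mount"])
cv2.imwrite(sys.argv[1],c["color"][:,:,::-1])
obs=[]
for k in L:
    r=place_of(k,"wrist")
    if r: print(k,round(r[0]["conf"],2),np.array(r[0]["centre"]),atz(c,r[0]["centre"],100)); obs.append((k,atz(c,r[0]["centre"],100)[:2],r[0]["conf"]))
P=cloud(c); np.save("cloud.npy",P)
Q=P[(P[:,2]>94)&(P[:,2]<106)&(abs(P[:,0]-560)<150)&(abs(P[:,1]-40)<170)]
print(len(Q), Q[:,2].mean())
def res(p):
    cc,ss=np.cos(p[2]),np.sin(p[2]); d=Q[:,:2]-p[:2]
    x=d@[cc,ss]; y=d@[-ss,cc]
    a=np.maximum(abs(x)-7,0); b=np.maximum(abs(abs(y)-128)-6,0)
    return np.minimum(np.hypot(x,np.maximum(abs(y)-128,0)), np.hypot(abs(y)-128,np.maximum(-x,0)+np.maximum(x-130,0)))
q=least_squares(res,[508,49,-.245],loss="cauchy",f_scale=4).x
print("depth fit",q,q[2],np.median(res(q)))
for k in L: print(k,rim(q,k))
E
python3 wr.py pics/w1.png
```

```text
time_s: 3.72
eef_pos: [556.9, 44.9, 250.6]
ee_rot: [-0.0, 0.993, -0.12, -0.0]
force: [0.0, -0.3, -0.3]
grip_width: 0.001
grip_force: 0.0
rim_left_back 0.63 [177.1 125. ] [634.6 147.3 100. ]
rim_left_corner 0.71 [189.4 234.5] [540.1 170.3 100. ]
rim_front 0.59 [330.7 237.3] [506.8  46.4 100. ]
rim_right_corner 0.57 [469.4 233. ] [480.9 -76.6 100. ]
rim_right_back 0.78 [484.1 120.7] [ 577.2 -100.9  100. ]
10334 100.0859258940331
depth fit [511.1  46.1  -0.2] -0.23670792787518025 3.9399390804131977
rim_left_back [638.4 147.1]
rim_left_corner [541.2 170.6]
rim_front [511.1  46.1]
rim_right_corner [481.1 -78.3]
rim_right_back [ 578.3 -101.7]
```

View pics/w1.png

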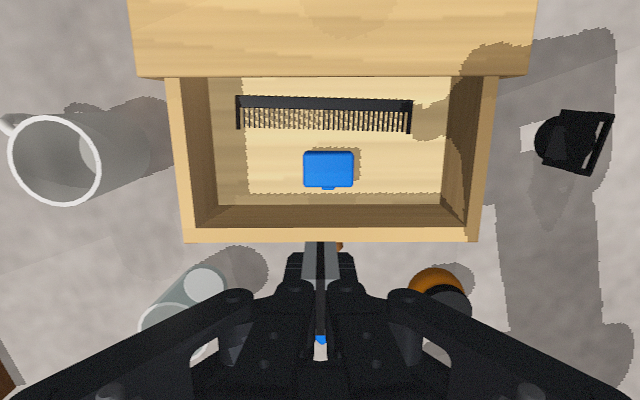

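The wrist view shows the rim U from (172,80) through corners (189,234) and (469,234) to (492,80). The network points and the depth fit agree within about 3 mm. I'll move above the left-back start.

```bash
python3 to.py 642.6 145.8 115
```

```text
t 4.025 pos [555.8  41.3 251.6] yaw -0.247 zaxis [ 0. -0. -1.] F [-0.3  0.7  0.1] w 8.694061626429672e-05 j [-0.1  0.4  1.4 -0.   1.4  1.7]
tool shift [  58.6 -122.5  136.6]
```

```bash
python3 -m jog '[{"tx":19.5,"ty":-41,"tz":20,"ax":0,"ay":0,"az":0,"jaw":1},{"tx":19.5,"ty":-41,"tz":35,"ax":0,"ay":0,"az":0,"jaw":1},{"tx":19.5,"ty":-41,"tz":40,"ax":0,"ay":0,"az":-0.01,"jaw":1},{"tx":0,"ty":0,"tz":40,"ax":0,"ay":0,"az":0,"jaw":1},{"tx":0,"ty":0,"tz":0,"ax":0,"ay":0,"az":0,"jaw":1}]' >/dev/null; python3 to.py 642.6 145.8 101
```

```text
t 4.65 pos [641.2 146.7 113.5] yaw -0.236 zaxis [-0. -0. -1.] F [ 0.1 -0.8  0.3] w -0.0018221717138348244 j [ 0.1  0.7  1.2 -0.   1.2  1.9]
tool shift [ 1.6  0.5 12.5]
```

```bash
python3 -m jog '[{"tx":1.5,"ty":0.5,"tz":9,"ax":0,"ay":0,"az":0,"jaw":1},{"tx":0,"ty":0,"tz":1.5,"ax":0,"ay":0,"az":0,"jaw":1},{"tx":0,"ty":0,"tz":1,"ax":0,"ay":0,"az":0,"jaw":1},{"tx":0,"ty":0,"tz":0,"ax":0,"ay":0,"az":0,"jaw":1}]'
python3 -m jog '[{"tx":0,"ty":0,"tz":1,"ax":0,"ay":0,"az":0,"jaw":1},{"tx":0,"ty":0,"tz":0,"ax":0,"ay":0,"az":0,"jaw":1}]'
```

```text
time_s: 5.15
eef_pos: [644.2, 146.5, 105.4]
ee_rot: [-0.0, 0.993, -0.117, 0.0]
force: [0.2, -0.1, 0.2]
grip_width: 0.004
grip_force: 0.0
time_s: 5.4
eef_pos: [644.0, 146.5, 103.8]
ee_rot: [-0.0, 0.993, -0.117, 0.0]
force: [0.1, -0.2, -0.2]
grip_width: -0.001
grip_force: 0.0
```

```bash
python3 -m jog '[{"tx":0,"ty":0,"tz":1.5,"ax":0,"ay":0,"az":0,"jaw":1},{"tx":0,"ty":0,"tz":0,"ax":0,"ay":0,"az":0,"jaw":1}]'|sed -n '2p;4p'
python3 -m jog '[{"tx":0,"ty":0,"tz":1,"ax":0,"ay":0,"az":0,"jaw":1},{"tx":0,"ty":0,"tz":0,"ax":0,"ay":0,"az":0,"jaw":1}]'|sed -n '2p;4p'
```

```text
eef_pos: [643.9, 146.6, 102.1]
force: [0.4, -0.0, 0.1]
eef_pos: [644.0, 146.5, 101.2]
force: [-0.3, 0.6, -0.1]
```

```bash
python3 -m jog '[{"tx":0,"ty":0,"tz":0.7,"ax":0,"ay":0,"az":0,"jaw":1},{"tx":0,"ty":0,"tz":0,"ax":0,"ay":0,"az":0,"jaw":1}]'|sed -n '2p;4p'
python3 -m jog '[{"tx":0,"ty":0,"tz":0.5,"ax":0,"ay":0,"az":0,"jaw":1},{"tx":0,"ty":0,"tz":0,"ax":0,"ay":0,"az":0,"jaw":1}]'|sed -n '2p;4p'
```

```text
eef_pos: [644.0, 146.5, 100.5]
force: [0.2, 0.2, 0.8]
eef_pos: [644.0, 146.5, 100.1]
force: [1.2, -0.4, -0.1]
```

```bash
python3 -m jog '[{"tx":0,"ty":0,"tz":0.5,"ax":0,"ay":0,"az":0,"jaw":1},{"tx":0,"ty":0,"tz":0,"ax":0,"ay":0,"az":0,"jaw":1}]'|sed -n '2p;4p'
python3 -m jog '[{"tx":0,"ty":0,"tz":0.3,"ax":0,"ay":0,"az":0,"jaw":1},{"tx":0,"ty":0,"tz":0,"ax":0,"ay":0,"az":0,"jaw":1}]'|sed -n '2p;4p'
```

```text
eef_pos: [644.1, 146.5, 100.1]
force: [-3.1, 0.8, 5.0]
eef_pos: [644.1, 146.5, 100.1]
force: [-3.8, -0.4, 7.1]
```

Contact at z≈100 with 7 N. I'll sweep forward along the left side with slightly less pressure.

```bash
python3 -m jog '[{"tx":-8,"ty":0,"tz":-0.2,"ax":0,"ay":0,"az":0,"jaw":1},{"tx":-8,"ty":0,"tz":0,"ax":0,"ay":0,"az":0,"jaw":1},{"tx":-8,"ty":0,"tz":0,"ax":0,"ay":0,"az":0,"jaw":1}]'|sed -n '2p;4p'; python3 to.py 539.5 170.6 100|tail -1
```

```text
eef_pos: [620.8, 152.2, 100.1]
force: [4.2, -0.9, 5.2]
tool shift [-83.3   1.   -0.1]
```

```bash
python3 -m jog '[{"tx":-10,"ty":0,"tz":0,"ax":0,"ay":0,"az":0,"jaw":1},{"tx":-10,"ty":0.5,"tz":0,"ax":0,"ay":0,"az":0,"jaw":1},{"tx":-10,"ty":0,"tz":0,"ax":0,"ay":0,"az":0,"jaw":1},{"tx":-10,"ty":0.5,"tz":0,"ax":0,"ay":0,"az":0,"jaw":1}]'|sed -n '2p;4p'; python3 to.py 539.5 170.6 100|tail -1
```

```text
eef_pos: [581.5, 160.6, 100.1]
force: [3.8, -0.5, 5.5]
tool shift [-43.2   0.1  -0. ]
```

```bash
python3 -m jog '[{"tx":-10,"ty":0,"tz":0,"ax":0,"ay":0,"az":0,"jaw":1},{"tx":-10,"ty":0,"tz":0,"ax":0,"ay":0,"az":0,"jaw":1},{"tx":-10,"ty":0,"tz":0,"ax":0,"ay":0,"az":0,"jaw":1},{"tx":-10,"ty":0,"tz":0,"ax":0,"ay":0,"az":0,"jaw":1},{"tx":-2.5,"ty":0,"tz":0,"ax":0,"ay":0,"az":0,"jaw":1}]'|sed -n '2p;4p'; python3 to.py 479.5 -78 100|tail -1
```

```text
eef_pos: [540.1, 170.6, 100.1]
force: [4.6, -0.6, 5.9]
tool shift [ -1.  255.9  -0. ]
```

```bash
python3 -m jog '[{"tx":-0.6,"ty":8,"tz":-0.1,"ax":0,"ay":0,"az":0,"jaw":1},{"tx":0,"ty":10,"tz":0,"ax":0,"ay":0,"az":0,"jaw":1},{"tx":0,"ty":12,"tz":0,"ax":0,"ay":0,"az":0,"jaw":1},{"tx":0,"ty":12,"tz":0,"ax":0,"ay":0,"az":0,"jaw":1},{"tx":0,"ty":12,"tz":0,"ax":0,"ay":0,"az":0,"jaw":1}]'|sed -n '2p;4p'; python3 to.py 479.5 -78 100|tail -1
```

```text
eef_pos: [526.7, 118.7, 100.1]
force: [1.6, 5.7, 7.4]
tool shift [ -0.1 202.3  -0.4]
```

```bash
python3 -m jog '[{"tx":0,"ty":12,"tz":-0.2,"ax":0,"ay":0,"az":0,"jaw":1},{"tx":0,"ty":12,"tz":0,"ax":0,"ay":0,"az":0,"jaw":1},{"tx":0,"ty":12,"tz":0,"ax":0,"ay":0,"az":0,"jaw":1},{"tx":0,"ty":12,"tz":0,"ax":0,"ay":0,"az":0,"jaw":1},{"tx":0,"ty":12,"tz":0,"ax":0,"ay":0,"az":0,"jaw":1}]'|sed -n '2p;4p'; python3 to.py 479.5 -78 100|tail -1
```

```text
eef_pos: [512.6, 60.3, 100.0]
force: [1.1, 5.2, 6.1]
tool shift [  0.1 142.2  -0.2]
```

```bash
python3 -m jog '[{"tx":0,"ty":12,"tz":0,"ax":0,"ay":0,"az":0,"jaw":1},{"tx":0,"ty":12,"tz":0,"ax":0,"ay":0,"az":0,"jaw":1},{"tx":0,"ty":12,"tz":0,"ax":0,"ay":0,"az":0,"jaw":1},{"tx":0,"ty":12,"tz":0,"ax":0,"ay":0,"az":0,"jaw":1},{"tx":0,"ty":12,"tz":0,"ax":0,"ay":0,"az":0,"jaw":1}]'|sed -n '2p;4p'; python3 to.py 479.5 -78 100|tail -1
```

```text
eef_pos: [498.6, 2.1, 100.0]
force: [2.1, 6.0, 7.3]
tool shift [ 0.1 82.3 -0.1]
```

```bash
python3 -m jog '[{"tx":0,"ty":12,"tz":-0.2,"ax":0,"ay":0,"az":0,"jaw":1},{"tx":0,"ty":12,"tz":0,"ax":0,"ay":0,"az":0,"jaw":1},{"tx":0,"ty":12,"tz":0,"ax":0,"ay":0,"az":0,"jaw":1},{"tx":0,"ty":12,"tz":0,"ax":0,"ay":0,"az":0,"jaw":1},{"tx":0,"ty":12,"tz":0,"ax":0,"ay":0,"az":0,"jaw":1}]'|sed -n '2p;4p'; python3 to.py 479.5 -78 100|tail -1
```

```text
eef_pos: [484.5, -56.3, 100.0]
force: [2.0, 5.6, 6.2]
tool shift [ 0.2 22.3 -0. ]
```

```bash
python3 -m jog '[{"tx":0,"ty":10,"tz":0,"ax":0,"ay":0,"az":0,"jaw":1},{"tx":0,"ty":8,"tz":0,"ax":0,"ay":0,"az":0,"jaw":1},{"tx":0,"ty":4,"tz":-0.1,"ax":0,"ay":0,"az":0,"jaw":1}]'|sed -n '2p;4p'; python3 wr.py pics/w2.png; python3 to.py 576.7 -101.6 100
```

```text
eef_pos: [479.4, -77.7, 100.0]
force: [0.8, 3.2, 5.3]
rim_left_back 0.67 [112.9 135.3] [553.5  -9.3 100. ]
rim_front 0.75 [ 36.3 260. ] [509.5  46.2 100. ]
rim_right_back 0.68 [322.1  14.7] [ 576.8 -102.8  100. ]
17180 100.3246793978856
depth fit [511.   45.3  -0.2] -0.22816792988994766 3.5617256472406504
rim_left_back [637.3 147.3]
rim_left_corner [539.9 170. ]
rim_front [511.   45.3]
rim_right_corner [482.  -79.4]
rim_right_back [ 579.4 -102. ]
t 11.575 pos [479.3 -77.9 100. ] yaw -0.235 zaxis [-0.  0. -1.] F [-0.1 -0.2  6.5] w 0.0008035488006042248 j [-0.4  0.4  1.8  0.   1.   1.4]
tool shift [100.3   0.3  -0.1]
```

The drawer has not moved. Now back along the right side.

```bash
python3 -m jog '[{"tx":6,"ty":0,"tz":-0.2,"ax":0,"ay":0,"az":0,"jaw":1},{"tx":10,"ty":0.3,"tz":0,"ax":0,"ay":0,"az":0,"jaw":1},{"tx":10,"ty":0.3,"tz":0,"ax":0,"ay":0,"az":0,"jaw":1},{"tx":10,"ty":0,"tz":0,"ax":0,"ay":0,"az":0,"jaw":1}]'|sed -n '2p;4p'; python3 to.py 576.7 -101.6 100|tail -1
```

```text
eef_pos: [513.1, -86.5, 100.0]
force: [-7.6, 1.6, 9.4]
tool shift [65.4 -0.1 -0.3]
```

```bash
python3 -m jog '[{"tx":0,"ty":0,"tz":-0.5,"ax":0,"ay":0,"az":0,"jaw":1},{"tx":8,"ty":0,"tz":0,"ax":0,"ay":0,"az":0,"jaw":1},{"tx":8,"ty":0,"tz":0,"ax":0,"ay":0,"az":0,"jaw":1}]'|sed -n '2p;4p'; python3 to.py 576.7 -101.6 100|tail -1
```

```text
eef_pos: [530.6, -91.1, 100.6]
force: [0.4, 0.3, -0.3]
tool shift [47.2 -0.6  0.6]
```

Contact was lost over the last few mm. I'll step back 22 mm and retrace that stretch in contact.

```bash
python3 -m jog '[{"tx":-11,"ty":0,"tz":0,"ax":0,"ay":0,"az":0,"jaw":1},{"tx":-11,"ty":0,"tz":0,"ax":0,"ay":0,"az":0,"jaw":1},{"tx":0,"ty":0,"tz":0.8,"ax":0,"ay":0,"az":0,"jaw":1},{"tx":0,"ty":0,"tz":0,"ax":0,"ay":0,"az":0,"jaw":1}]'|sed -n '2p;4p'
```

```text
eef_pos: [509.0, -86.0, 100.1]
force: [-0.1, 0.3, -0.1]
```

```bash
python3 -m jog '[{"tx":0,"ty":0,"tz":0.4,"ax":0,"ay":0,"az":0,"jaw":1},{"tx":0,"ty":0,"tz":0,"ax":0,"ay":0,"az":0,"jaw":1}]'|sed -n '2p;4p';  python3 -m jog '[{"tx":6,"ty":0,"tz":0,"ax":0,"ay":0,"az":0,"jaw":1},{"tx":6,"ty":0,"tz":0,"ax":0,"ay":0,"az":0,"jaw":1}]'|sed -n '2p;4p'
```

```text
eef_pos: [509.1, -86.1, 100.1]
force: [-2.9, 0.3, 6.1]
eef_pos: [520.3, -88.7, 100.0]
force: [-7.3, 1.7, 8.8]
```

```bash
python3 -m jog '[{"tx":6,"ty":0,"tz":-0.15,"ax":0,"ay":0,"az":0,"jaw":1},{"tx":8,"ty":0,"tz":0,"ax":0,"ay":0,"az":0,"jaw":1},{"tx":8,"ty":0,"tz":0,"ax":0,"ay":0,"az":0,"jaw":1}]'|sed -n '2p;4p'; python3 to.py 576.7 -101.6 100|tail -1
```

```text
eef_pos: [542.1, -93.9, 100.0]
force: [-4.2, 2.2, 6.1]
tool shift [35.5 -0.6  0. ]
```

```bash
python3 -m jog '[{"tx":9,"ty":0,"tz":0,"ax":0,"ay":0,"az":0,"jaw":1},{"tx":9,"ty":0,"tz":0,"ax":0,"ay":0,"az":0,"jaw":1},{"tx":9,"ty":0,"tz":0,"ax":0,"ay":0,"az":0,"jaw":1},{"tx":8,"ty":0,"tz":0,"ax":0,"ay":0,"az":0,"jaw":1},{"tx":8,"ty":0,"tz":0,"ax":0,"ay":0,"az":0,"jaw":1}]'|sed -n '2p;4p'; python3 to.py 576.7 -101.6 100|tail -1
```

```text
eef_pos: [584.0, -104.0, 100.1]
force: [-4.1, 1.2, 5.2]
tool shift [-7.6 -0.6  0.1]
```

```bash
python3 -m jog '[{"tx":0,"ty":0,"tz":-40,"ax":0,"ay":0,"az":0,"jaw":1},{"tx":0,"ty":0,"tz":-10,"ax":0,"ay":0,"az":0,"jaw":1}]'|sed -n '2p;4p'; python3 to.py 462 11.5 72|tail -1
```

```text
eef_pos: [585.0, -104.3, 151.9]
force: [0.6, -0.8, -0.5]
tool shift [-146.9  -84.    79.2]
```

```bash
python3 -m jog '[{"tx":-49,"ty":-28,"tz":0,"ax":0,"ay":0,"az":0,"jaw":1},{"tx":-49,"ty":-28,"tz":0,"ax":0,"ay":0,"az":0,"jaw":1},{"tx":-49,"ty":-28,"tz":0,"ax":0,"ay":0,"az":0,"jaw":1},{"tx":0,"ty":0,"tz":20,"ax":0,"ay":0,"az":0,"jaw":1},{"tx":0,"ty":0,"tz":0,"ax":0,"ay":0,"az":0,"jaw":1}]'|sed -n '2p;4p'; python3 to.py 462 11.5 72|tail -1; python3 wr.py pics/w3.png
```

```text
eef_pos: [459.8, 12.3, 128.8]
force: [0.9, -0.4, 0.8]
tool shift [ 2.5  0.3 56.8]
rim_left_corner 0.58 [254.8  72. ] [547.1  21.8 100. ]
rim_front 0.66 [229.2 162.4] [509.1  46.4 100. ]
rim_right_corner 0.78 [485.4 161.4] [479.8 -78.5 100. ]
20467 100.20190635602039
depth fit [510.3  47.2  -0.2] -0.23765129172675065 3.9307316471740847
rim_left_back [637.6 148.1]
rim_left_corner [540.5 171.6]
rim_front [510.3  47.2]
rim_right_corner [480.2 -77.2]
rim_right_back [ 577.4 -100.7]
```

View pics/w3.png

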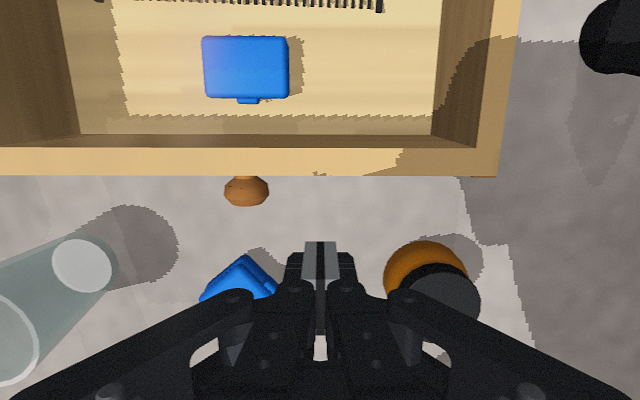

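The wrist view shows the front face at row 175, the knob at (247,190) left of the fingers and the jar at (430,275) clear of them. I'll descend and push.

```bash
python3 -m jog '[{"tx":2,"ty":0,"tz":28,"ax":0,"ay":0,"az":0,"jaw":1},{"tx":0,"ty":0,"tz":28,"ax":0,"ay":0,"az":0,"jaw":1},{"tx":8,"ty":0,"tz":0,"ax":0,"ay":0,"az":0,"jaw":1},{"tx":8,"ty":0,"tz":0,"ax":0,"ay":0,"az":0,"jaw":1},{"tx":4,"ty":0,"tz":0,"ax":0,"ay":0,"az":0,"jaw":1}]'|sed -n '2p;4p'
python3 -m jog '[{"tx":4,"ty":0,"tz":0,"ax":0,"ay":0,"az":0,"jaw":1},{"tx":4,"ty":0,"tz":0,"ax":0,"ay":0,"az":0,"jaw":1},{"tx":4,"ty":0,"tz":0,"ax":0,"ay":0,"az":0,"jaw":1}]'|sed -n '2p;4p'
```

```text
eef_pos: [481.3, 7.0, 74.7]
force: [-16.2, 1.5, 11.4]
eef_pos: [491.7, 4.5, 74.5]
force: [-16.2, 1.9, 10.7]
```

```bash
python3 -m jog '[{"tx":8,"ty":0,"tz":0,"ax":0,"ay":0,"az":0,"jaw":1},{"tx":10,"ty":0,"tz":0,"ax":0,"ay":0,"az":0,"jaw":1},{"tx":12,"ty":0,"tz":0,"ax":0,"ay":0,"az":0,"jaw":1},{"tx":12,"ty":0,"tz":0,"ax":0,"ay":0,"az":0,"jaw":1},{"tx":12,"ty":0,"tz":0,"ax":0,"ay":0,"az":0,"jaw":1}]'|sed -n '2p;4p'
```

```text
eef_pos: [544.3, -8.2, 74.5]
force: [-16.5, 1.8, 9.4]
```

```bash
python3 -m jog '[{"tx":12,"ty":0,"tz":0,"ax":0,"ay":0,"az":0,"jaw":1},{"tx":12,"ty":0,"tz":0,"ax":0,"ay":0,"az":0,"jaw":1},{"tx":10,"ty":0,"tz":0,"ax":0,"ay":0,"az":0,"jaw":1},{"tx":8,"ty":0,"tz":0,"ax":0,"ay":0,"az":0,"jaw":1}]'|sed -n '2p;4p'; python3 to.py 641 -30 74; python3 - <<'E'
from fit import *
c=capture("top")
r=place_of("rim_front","top")
print([(x["conf"],atz(c,x["centre"],100)) for x in r])
E
```

```text
eef_pos: [585.2, -18.1, 74.6]
force: [-16.3, 1.0, 9.4]
t 17.75 pos [585.2 -18.1  74.6] yaw -0.235 zaxis [-0.  0. -1.] F [-16.3   1.    9.4] w -0.001921468427382667 j [-0.2  0.6  1.5 -0.   1.1  1.6]
tool shift [57.  -1.4  0.2]
[]
```

```bash
python3 -m jog '[{"tx":7,"ty":0,"tz":0,"ax":0,"ay":0,"az":0,"jaw":1},{"tx":6,"ty":0,"tz":0,"ax":0,"ay":0,"az":0,"jaw":1},{"tx":4,"ty":0,"tz":0,"ax":0,"ay":0,"az":0,"jaw":1}]'|sed -n '2p;4p'; python3 -m jog '[{"tx":4,"ty":0,"tz":0,"ax":0,"ay":0,"az":0,"jaw":1},{"tx":3,"ty":0,"tz":0,"ax":0,"ay":0,"az":0,"jaw":1}]'|sed -n '2p;4p'
```

```text
eef_pos: [601.7, -22.0, 74.5]
force: [-15.1, 0.4, 8.0]
eef_pos: [608.4, -23.7, 74.5]
force: [-16.5, 1.7, 7.6]
```

```bash
python3 -m jog '[{"tx":2,"ty":0,"tz":0,"ax":0,"ay":0,"az":0,"jaw":1},{"tx":2,"ty":0,"tz":0,"ax":0,"ay":0,"az":0,"jaw":1}]'|sed -n '2p;4p'; python3 -m jog '[{"tx":2,"ty":0,"tz":0,"ax":0,"ay":0,"az":0,"jaw":1},{"tx":1,"ty":0,"tz":0,"ax":0,"ay":0,"az":0,"jaw":1}]'|sed -n '2p;4p'
```

```text
eef_pos: [612.3, -24.6, 74.5]
force: [-15.2, 0.0, 7.4]
eef_pos: [615.2, -25.3, 74.5]
force: [-15.1, 1.5, 6.7]
```

```bash
python3 -m jog '[{"tx":1.5,"ty":0,"tz":0,"ax":0,"ay":0,"az":0,"jaw":1},{"tx":1,"ty":0,"tz":0,"ax":0,"ay":0,"az":0,"jaw":1}]'|sed -n '2p;4p'; python3 -m jog '[{"tx":1,"ty":0,"tz":0,"ax":0,"ay":0,"az":0,"jaw":1},{"tx":1,"ty":0,"tz":0,"ax":0,"ay":0,"az":0,"jaw":1}]'|sed -n '2p;4p';python3 -m jog '[{"tx":1,"ty":0,"tz":0,"ax":0,"ay":0,"az":0,"jaw":1},{"tx":0.5,"ty":0,"tz":0,"ax":0,"ay":0,"az":0,"jaw":1}]'|sed -n '2p;4p'
```

```text
eef_pos: [617.6, -25.9, 74.5]
force: [-16.0, 0.4, 7.8]
eef_pos: [618.6, -26.1, 74.5]
force: [-25.0, 2.7, 13.3]
eef_pos: [618.5, -26.1, 74.5]
force: [-33.6, 3.0, 17.7]
```

The force rose sharply with no further motion, so the drawer is at its stop. I'll back off and check.

```bash
python3 -m jog '[{"tx":-4,"ty":0,"tz":0,"ax":0,"ay":0,"az":0,"jaw":1},{"tx":-16,"ty":0,"tz":0,"ax":0,"ay":0,"az":0,"jaw":1},{"tx":-40,"ty":0,"tz":0,"ax":0,"ay":0,"az":0,"jaw":1},{"tx":0,"ty":0,"tz":-50,"ax":0,"ay":0,"az":0,"jaw":1},{"tx":0,"ty":0,"tz":-50,"ax":0,"ay":0,"az":0,"jaw":1}]'|sed -n '2p;4p'; python3 - <<'E'
from h import *
c=capture("wrist"); d=capture("side")
cv2.imwrite("pics/end.png",np.hstack([cv2.resize(c["color"],(400,250)),cv2.resize(d["color"],(400,250))])[:,:,::-1])
t=capture("top")
np.set_printoptions(precision=1,suppress=True)
for k in ["mug","tumbler","cream_jar","nozzle","tin"]:
    print(k,[(round(r["conf"],2),atz(t,r["centre"],113 if k=="tin" else 0)) for r in place_of(k,"top")[:1]])
print(sense()["time_s"])
E
```

```text
eef_pos: [564.6, -13.0, 176.1]
force: [0.9, -0.7, 0.7]
mug [(0.85, array([633.5, 271.4,   0. ]))]
tumbler [(0.68, array([440.9, 232. ,   0. ]))]
cream_jar [(0.92, array([370.4, -58.3,   0. ]))]
nozzle [(0.6, array([ 524. , -218.2,    0. ]))]
tin [(0.8, array([726.4, -18.7, 113. ]))]
20.75
```

View pics/end.png

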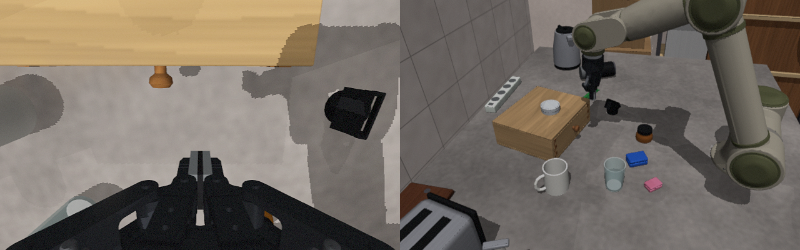

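The final view shows the drawer front flush with the chest's face, with only the knob (160,75) standing out. The mug, tumbler, jar, nozzle and tin stand as before, and the robot touches nothing.

```bash
python3 -c "from rig import *; print(finish_job())"
```

```text
the job is handed in; nothing more can be done
None
```

I ran the closed fingertips along the rim from left to front to right at about 5–9 N without moving the drawer, then pushed it fully shut and handed the job in at about 21 s; contact broke once on the right side, so I went back and retraced that stretch.

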